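Fetch the tin from behind the sample jars and put it on the balance

ROBOT

A 7-joint arm with a two-finger parallel gripper is mounted at the origin on the work surface. World frame = base frame: x ahead of the robot, y to its left, z up, the work surface at z = 0. Lengths are in m, angles in degrees, forces in N, time in s.
With the tool pointing down it reaches from about 0.4 to 0.85 m from the base axis. Payload 4.5 kg.
Tool frame: the origin (TCP) lies at the very end of the fingers, on their centre line; the grasp point (between the pads) lies 19 mm behind it; y points along the fingers, z is the direction in which the jaws open and shut, and the axes are right-handed (so a half turn about y gives the same grasp; the last joint's range is limited). The gripper opens to 88 mm and grips with 3 to 60 N. Pads are 18 mm wide; open, the fingers measure 123 mm over their backs; the gripper's body (75 mm by 187 mm) begins 45 mm behind the grasp point.
Start: joints at [-73.579, 39.483, -11.15, 89.685, 9.013, 51.709, -12.324], TCP at [0.156, 0.605, 0.239] pointing down, gripper open.
Joint ranges: [-172.22, 172.22], [-26.19, 119.32], [-84.43, 86.54], [7.71, 146.69], [-57.33, 237.33], [2.42, 119.75], [-152.13, 152.13]. Speed limits (degrees/s): [147.25, 147.25, 180, 180, 180, 180, 180].

INTERFACE

Orientations are given as a 3x3 rotation matrix whose columns are the frame's x, y, z axes.
In Python, from rig import get_obs, get_image, camera_model, sign_off, masks_of gives the robot as it stands. The module is installed in compiled form; this text tells all that it offers.
- The arm moves only by the tool move_arm, never from a script. Its argument "moves" is a list of rows, each an object with "translation": the shift along the world's x, y, z in cm, a list of three; "rotation": the turn, a rotation vector about the world's x, y, z in rad, a list of three; "claw": the opening, from 0 (shut) to 1 (fully open). A call has 1 to 10 rows; each row shifts and turns the commanded pose from where the row before left it; what a row does not reach is not made up. A row lasts 1/12 s, in which the tool goes at most 41.7 mm and 7.16 degrees, less where a joint would pass 70% of its speed; a pose out of reach is approached as far as the arm can. A call with a gripper value outside its range is refused whole. The fingers move at their own pace and stop on an object; the grip force is fixed at half the most. Time passes only in rows, so rows that do not move let the fingers close. It gives the time, the measured TCP pose, the force and the opening at its end, in the units of the state.
- get_obs(): the state, without advancing time (a new reading comes with each control period).
- get_image(name): name is "side" or "top"; returns (picture, depth): 400x640x3 uint8, red, green, blue; 400x640 float32, m along the optical axis (not along the pixel's ray), 0 where there is no reading.
- camera_model(name): a dict with "fx", "fy", "cx", "cy" (pixels), "R" (3x3) and "t" (3): a world point X has camera coordinates R X + t. Camera axes: x right, y down, z forward; pixel columns grow to the right and rows downward; lengths in m; the calibration is good to about 2 mm. A picture is of the moment at which its call begins. camera_model takes no time and is no camera call.
- sign_off(): hands the job in, once; it reports no verdict.
Trained networks look in the newest picture that a camera, given by its name, has taken for a name from the list of things; names that differ only in an ending like _2 or _b are one class to them, and where a whole thing is asked for, a point or a joint stands for the part that bears it (a point fixed in the world has none). Each returns a list of dicts, best first, with "score" (0 to 1); they miss things now and then, are a little off and sometimes report something else, mostly with a low value. They report only what shows in the picture. A call takes as long as a camera call. They do not tell look-alikes from the thing itself.
- masks_of(camera, name): "region" (400x640 bool, what is visible of it) and "rect" ([centre column, centre row, width, height] in pixels, round what is visible of it).
The state is a dict: "time": time; "joint_positions": joint angles; "joint_velocities": joint speeds; "effort": joint torques, N m; "position": TCP position; "tool_rot": TCP orientation; "force": force on the tool from outside, world axes, zero at the start; "torque": the same for the moment, N m; "grip_width": opening from 0.0 (shut) to 1.0 (fully open).
Only numpy, scipy, OpenCV 4.12 (cv2) and the standard library are available. Lean on these libraries where they do the work, as an engineer would, in place of code of your own. Each camera call takes 0.05 s, during which the arm holds its last target. There are 200 camera calls.

TASK

The green-lidded tin is wanted for weighing, but the red-capped and blue-capped jars stand in front of it: first set both jars upright on the white side tray. With both jars out of the way, fetch the tin and set it, lid up, on the middle of the balance's round pan, let go, and only then put each jar back upright on the middle of the pad of its own colour. Leave the yellow-lidded and black-lidded tins beside it where they are, and do not knock over any jar or tin.

Things in the scene. Friction and masses are not known exactly. Their poses are not given: they have to be found in the camera images.
- red_jar: tall white sealed sample jar with a red cap and a red band round its body; round, 56 mm across (cap 54 mm), 115 mm tall, the cap the top 21 mm, 0.15 to 0.31 kg. Origin: centre of its underside; z up. At the start it stands on the red pad, in front of the green-lidded tin (on the robot's side of it)
- blue_jar: tall white sealed sample jar with a blue cap and a blue band round its body; round, 56 mm across (cap 54 mm), 115 mm tall, the cap the top 21 mm, 0.15 to 0.31 kg. Origin: centre of its underside; z up. At the start it stands on the blue pad, in front of the green-lidded tin (on the robot's side of it)
- green_tin: low round steel sample tin with a green lid, 50 mm across, 36 mm tall, 0.06 to 0.13 kg. Origin: centre of its underside; z up. The tin to be weighed. It stands directly on the stand, behind and between the two jars (its centre about 60 mm farther back and 45 mm to the side of each jar's centre), so that a gripper cannot come down on it until they are gone
- yellow_tin: low round steel sample tin with a yellow lid, 50 mm across, 36 mm tall, 0.06 to 0.13 kg. Origin: centre of its underside; z up. Not needed: leave it. It stands on the stand to one side of the green-lidded tin, centres about 105 mm apart along the stand's y
- black_tin: low round steel sample tin with a black lid, 50 mm across, 36 mm tall, 0.06 to 0.13 kg. Origin: centre of its underside; z up. Not needed: leave it. It stands on the stand to the other side of the green-lidded tin, centres about 105 mm apart along the stand's y
- red_pad: flat red disc, 84 mm across and 2 mm thick, fixed on the stand: the home of the red-capped jar, whose foot covers its middle at the start. Origin: centre of its underside (the jar's foot stands 2 mm above it)
- blue_pad: flat blue disc, 84 mm across and 2 mm thick, fixed on the stand: the home of the blue-capped jar, whose foot covers its middle at the start. Origin: centre of its underside (the jar's foot stands 2 mm above it)
- stand: fixed aluminium plate, 170 mm (x) by 290 mm (y), its top 12 mm above the bench, with a rim 22 mm high along its back edge; carries the pads, jars and tins at the start. Origin: centre of its underside; x points to its back (away from the robot), y along its length, the line of the two pads and the line of the three tins
- tray: fixed white tray, the side area for the jars: 220 mm (x) by 140 mm (y) outside, with an inner floor about 4 mm above the bench and a rim 14 mm high and 4 mm thick; room for two jars side by side along its x. Stands to the left or right of the stand, the balance on the other side. Origin: centre of its underside; x along its length
- balance: fixed white bench balance, body 200 by 170 by 45 mm, with a round steel pan 120 mm across whose flat top is 60 mm above the bench. Origin: straight under the middle of the pan, at bench height; z up; the display lies on the -x side
Not all that is in view belongs to the job. What is shaped like the red_jar but pink is not meant. Leave any orange look-alike of the green_tin alone.

How it is judged:
By the outcome, as a careful person would: the job done as asked, in the order asked, and still so for the second after the job is handed in, with the robot touching nothing.
It also fails if it takes over 125 s, if anything falls off the work surface, if the arm or the gripper's body presses on something with over 40 N, if the wrist force passes 120 N, or if a joint passes its speed limit or range.

## Working session

There is one attempt and no reset: what is moved stays moved. The work goes in short steps, Python scripts to look and compute and a tool call to move; the robot and the scene stay as the last step left them, time stands still between calls to the robot, and variables do not carry over. Pictures are saved under pics/ and viewed, about 12 in all and at most 16, crops included, and the job is handed in when it is done.

Besides the shell and the picture viewer there is one more tool, called after ">>>" by a JSON object that holds its "api" and its "payload", one argument or row to a line. move_arm: Moves the arm, as the interface text tells. Its arguments: {"type":"object","properties":{"moves":{"type":"array","items":{"type":"object","properties":{"translation":{"type":"array","items":{"type":"number"}},"rotation":{"type":"array","items":{"type":"number"}},"claw":{"type":"number"}}}}},"required":["moves"]}

```bash
mkdir -p pics; cat > h.py <<'E'
import numpy as np, cv2
from rig import *
def world(cam,d):
    m=camera_model(cam); v,u=np.mgrid[0:400,0:640]
    P=np.stack([(u-m['cx'])/m['fx']*d,(v-m['cy'])/m['fy']*d,d],-1)
    return (P-np.array(m['t']))@np.array(m['R'])
def save(n,im): cv2.imwrite(f'pics/{n}.png',im[...,::-1])
E
python3 - <<'E'
from h import *
o=get_obs(); print({k:np.round(o[k],3).tolist() for k in('time','position','tool_rot','force','grip_width')})
for c in('top','side'):
    im,d=get_image(c); save(c+'0',im); W=world(c,d)
    m=camera_model(c); print(c,-np.array(m['R']).T@m['t'])
    for n in('red_jar','blue_jar','green_tin','yellow_tin','black_tin','red_pad','blue_pad','tray','balance','stand'):
        for r in masks_of(c,n)[:3]:
            P=W[r['region']&(d>0)]
            if len(P)<5: continue
            zt=np.percentile(P[:,2],97); T=P[P[:,2]>zt-.006]
            col=np.median(im[r['region']],0)
            print(c,n,round(r['score'],2),np.round(r['rect']).tolist(),'topz',round(zt,3),'ctr',np.round((T.min(0)+T.max(0))/2,3)[:2],'size',np.round(np.ptp(T,axis=0),3)[:2],col)
E
```

```text
{'time': 0.0, 'position': [0.156, 0.605, 0.238], 'tool_rot': [[0.968, -0.0, 0.25], [-0.25, -0.002, 0.968], [0.0, -1.0, -0.002]], 'force': [-0.18, 0.598, 0.613], 'grip_width': 0.999}
top [4.48319248e-01 8.57153347e-04 1.01293973e+00]
top red_jar 0.88 [338.0, 272.0, 23.0, 26.0] topz 0.117 ctr [ 0.383 -0.015] size [0.051 0.052] [251. 172. 212.]
top red_jar 0.68 [365.0, 204.0, 29.0, 30.0] topz 0.131 ctr [ 0.54  -0.086] size [0.052 0.052] [242.  50.  46.]
top blue_jar 0.83 [328.0, 213.0, 27.0, 22.0] topz 0.131 ctr [0.523 0.002] size [0.05  0.052] [ 46. 108. 226.]
top green_tin 0.83 [317.0, 133.0, 21.0, 20.0] topz 0.039 ctr [0.733 0.019] size [0.047 0.046] [251. 148.  49.]
top green_tin 0.81 [342.0, 187.0, 18.0, 18.0] topz 0.051 ctr [ 0.594 -0.035] size [0.046 0.045] [ 53. 163.  77.]
top yellow_tin 0.89 [384.0, 180.0, 25.0, 20.0] topz 0.05 ctr [ 0.605 -0.138] size [0.047 0.047] [247. 229.  70.]
top black_tin 0.55 [302.0, 192.0, 21.0, 19.0] topz 0.05 ctr [0.578 0.065] size [0.046 0.047] [32. 31. 33.]
top red_pad 0.82 [363.0, 212.0, 37.0, 25.0] topz 0.016 ctr [ 0.531 -0.09 ] size [0.067 0.07
[... 1592 characters left out ...]
 [0.082 0.078] [183.  19.  12.]
side blue_pad 0.48 [312.0, 206.0, 19.0, 48.0] topz 0.132 ctr [0.523 0.002] size [0.052 0.055] [ 28. 108. 194.]
side blue_pad 0.47 [315.0, 222.0, 28.0, 22.0] topz 0.019 ctr [ 0.526 -0.003] size [0.08  0.072] [ 25.  92. 175.]
side tray 0.93 [419.0, 326.0, 114.0, 104.0] topz 0.016 ctr [ 0.508 -0.375] size [0.225 0.144] [251. 250. 249.]
side balance 0.88 [234.0, 156.0, 84.0, 57.0] topz 0.064 ctr [0.538 0.384] size [0.12  0.123] [183. 183. 187.]
side balance 0.38 [313.0, 207.0, 16.0, 46.0] topz 0.132 ctr [0.524 0.002] size [0.052 0.055] [ 28. 108. 193.]
side stand 0.68 [338.0, 235.0, 120.0, 80.0] topz 0.021 ctr [ 0.562 -0.045] size [0.199 0.293] [231.  227.5 233. ]
```

View pics/top0.png

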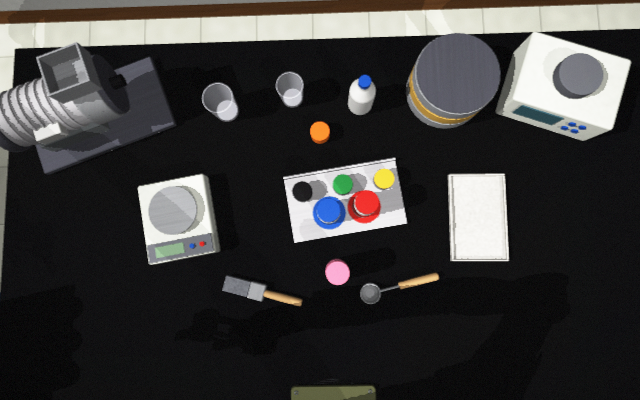

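View pics/side0.png

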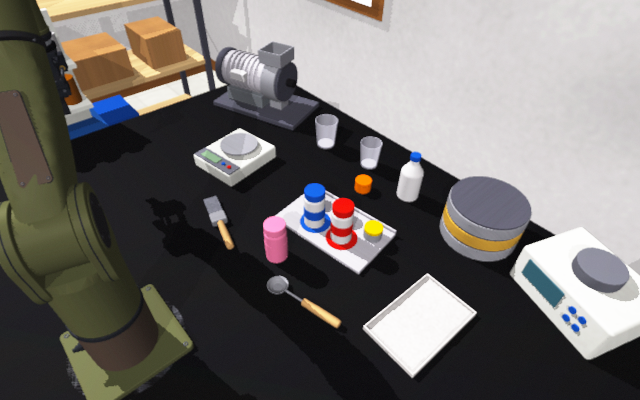

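>>> {"api": "move_arm", "payload": {
  "moves": [
    {"translation": [1.6, -2.9, 0], "rotation": [0, 0, -0.048], "claw": 1},
    {"translation": [1.6, -2.9, 0], "rotation": [0, 0, -0.048], "claw": 1},
    {"translation": [1.6, -2.9, 0], "rotation": [0, 0, -0.048], "claw": 1},
    {"translation": [1.6, -2.9, 0], "rotation": [0, 0, -0.048], "claw": 1},
    {"translation": [1.6, -2.9, 0], "rotation": [0, 0, -0.048], "claw": 1},
    {"translation": [1.6, -2.9, 0], "rotation": [0, 0, -0.048], "claw": 1},
    {"translation": [1.6, -2.9, 0], "rotation": [0, 0, -0.048], "claw": 1},
    {"translation": [1.6, -2.9, 0], "rotation": [0, 0, -0.048], "claw": 1},
    {"translation": [1.6, -2.9, 0], "rotation": [0, 0, -0.048], "claw": 1},
    {"translation": [1.6, -2.9, 0], "rotation": [0, 0, -0.048], "claw": 1}
  ]
}}

```text
time: 1.93
position: [0.317, 0.3139, 0.239]
tool_rot: [[0.742, 0.001, 0.67], [-0.67, 0.001, 0.742], [0.0, -1.0, 0.001]]
force: [1.1, -0.1, -0.0]
grip_width: 1.002
```

>>> {"api": "move_arm", "payload": {
  "moves": [
    {"translation": [1.7, -3.2, 0], "rotation": [0, 0, -0.067], "claw": 1},
    {"translation": [1.7, -3.2, 0], "rotation": [0, 0, -0.067], "claw": 1},
    {"translation": [1.7, -3.2, 0], "rotation": [0, 0, -0.067], "claw": 1},
    {"translation": [1.7, -3.2, 0], "rotation": [0, 0, -0.067], "claw": 1},
    {"translation": [1.7, -3.2, 0], "rotation": [0, 0, -0.067], "claw": 1},
    {"translation": [1.7, -3.2, 0], "rotation": [0, 0, -0.067], "claw": 1},
    {"translation": [1.7, -3.2, 0], "rotation": [0, 0, -0.067], "claw": 1},
    {"translation": [1.7, -3.2, 0], "rotation": [0, 0, -0.067], "claw": 1},
    {"translation": [1.7, -3.2, 0], "rotation": [0, 0, -0.067], "claw": 1},
    {"translation": [1.7, -3.2, 0], "rotation": [0, 0, -0.067], "claw": 1}
  ]
}}

```text
time: 2.77
position: [0.487, -0.0066, 0.239]
tool_rot: [[0.164, 0.001, 0.986], [-0.986, 0.0, 0.164], [-0.0, -1.0, 0.001]]
force: [1.1, 0.5, 0.2]
grip_width: 0.999
```

>>> {"api": "move_arm", "payload": {
  "moves": [
    {"translation": [1.7, -2.7, 0], "claw": 1},
    {"translation": [1.7, -2.7, 0], "claw": 1},
    {"translation": [1.7, -2.7, 0], "claw": 1},
    {"translation": [0, 0, 0], "claw": 1},
    {"translation": [0, 0, 0], "claw": 1}
  ]
}}

```text
schema error: expected keys translation, rotation, claw
```

>>> {"api": "move_arm", "payload": {
  "moves": [
    {"translation": [1.8, -2.7, 0], "rotation": [0, 0, 0], "claw": 1},
    {"translation": [1.8, -2.6, 0], "rotation": [0, 0, 0], "claw": 1},
    {"translation": [1.7, -2.6, 0], "rotation": [0, 0, 0], "claw": 1},
    {"translation": [0, 0, -2], "rotation": [0, 0, 0], "claw": 1},
    {"translation": [0, 0, -2], "rotation": [0, 0, 0], "claw": 1},
    {"translation": [0, 0, -2], "rotation": [0, 0, 0], "claw": 1},
    {"translation": [0, 0, -2], "rotation": [0, 0, 0], "claw": 1},
    {"translation": [0, 0, 0], "rotation": [0, 0, 0], "claw": 1}
  ]
}}

```text
time: 3.43
position: [0.5371, -0.0835, 0.1557]
tool_rot: [[0.167, -0.006, 0.986], [-0.986, 0.001, 0.167], [-0.002, -1.0, -0.006]]
force: [-0.3, 0.0, 0.3]
grip_width: 1.002
```

```bash
python3 - <<'E'
from h import *
im,d=get_image('side'); c=im[120:300,230:450]; save('s1',cv2.resize(c,None,fx=3,fy=3))
E
```

```text
(no output)
```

View pics/s1.png

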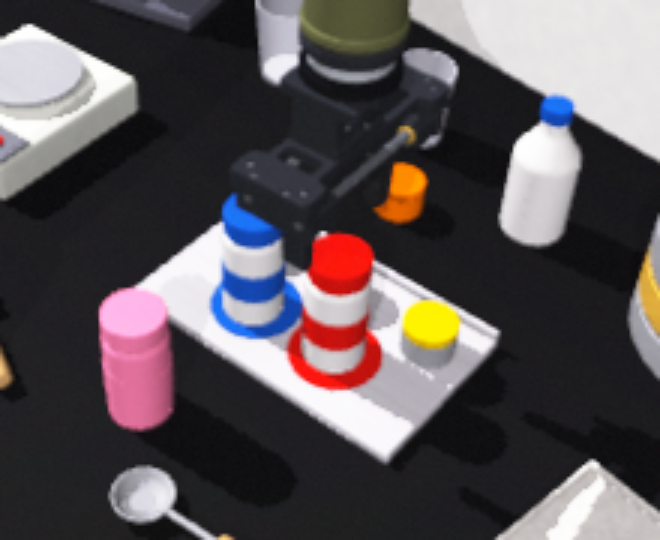

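>>> {"api": "move_arm", "payload": {
  "moves": [
    {"translation": [0, 0, -1.5], "rotation": [0, 0, 0], "claw": 1},
    {"translation": [0, 0, -1.5], "rotation": [0, 0, 0], "claw": 1},
    {"translation": [0, 0, -1.5], "rotation": [0, 0, 0], "claw": 1},
    {"translation": [0, 0, -1.5], "rotation": [0, 0, 0], "claw": 1},
    {"translation": [0, 0, -1.5], "rotation": [0, 0, 0], "claw": 1},
    {"translation": [0, 0, 0], "rotation": [0, 0, 0], "claw": 1},
    {"translation": [0, 0, 0], "rotation": [0, 0, 0], "claw": 1}
  ]
}}

```text
time: 4.07
position: [0.5398, -0.0838, 0.0845]
tool_rot: [[0.167, 0.001, 0.986], [-0.986, -0.0, 0.167], [0.0, -1.0, 0.001]]
force: [0.6, 0.2, 0.7]
grip_width: 0.997
```

>>> {"api": "move_arm", "payload": {
  "moves": [
    {"translation": [0, -0.2, -0.2], "rotation": [0, 0, 0], "claw": 1},
    {"translation": [0, 0, 0], "rotation": [0, 0, 0], "claw": 0.3},
    {"translation": [0, 0, 0], "rotation": [0, 0, 0], "claw": 0.3},
    {"translation": [0, 0, 0], "rotation": [0, 0, 0], "claw": 0.3},
    {"translation": [0, 0, 0], "rotation": [0, 0, 0], "claw": 0.3},
    {"translation": [0, 0, 0], "rotation": [0, 0, 0], "claw": 0.3},
    {"translation": [0, 0, 0], "rotation": [0, 0, 0], "claw": 0.3},
    {"translation": [0, 0, 0], "rotation": [0, 0, 0], "claw": 0.3}
  ]
}}

```text
time: 4.73
position: [0.5397, -0.0858, 0.082]
tool_rot: [[0.167, 0.001, 0.986], [-0.986, -0.0, 0.167], [0.0, -1.0, 0.001]]
force: [-0.2, 0.9, 3.1]
grip_width: 0.627
```

>>> {"api": "move_arm", "payload": {
  "moves": [
    {"translation": [0, 0, 1], "rotation": [0, 0, 0], "claw": 0.3},
    {"translation": [0, 0, 2], "rotation": [0, 0, 0], "claw": 0.3},
    {"translation": [0, 0, 2], "rotation": [0, 0, 0], "claw": 0.3},
    {"translation": [0, 0, 2], "rotation": [0, 0, 0], "claw": 0.3},
    {"translation": [0, 0, 2], "rotation": [0, 0, 0], "claw": 0.3},
    {"translation": [0, 0, 0], "rotation": [0, 0, 0], "claw": 0.3},
    {"translation": [0.1, -1.5, 0], "rotation": [0, 0, -0.03], "claw": 0.3},
    {"translation": [0.2, -2.5, 0], "rotation": [0, 0, -0.04], "claw": 0.3},
    {"translation": [0.2, -2.5, 0], "rotation": [0, 0, -0.04], "claw": 0.3},
    {"translation": [0.2, -2.5, 0], "rotation": [0, 0, -0.04], "claw": 0.3}
  ]
}}

```text
time: 5.57
position: [0.5449, -0.1778, 0.1702]
tool_rot: [[0.015, -0.003, 1.0], [-1.0, 0.0, 0.015], [-0.0, -1.0, -0.003]]
force: [0.7, 0.8, -3.0]
grip_width: 0.627
```

>>> {"api": "move_arm", "payload": {
  "moves": [
    {"translation": [0.2, -2.5, 0], "rotation": [0, 0, -0.04], "claw": 0.3},
    {"translation": [0.2, -2.5, 0], "rotation": [0, 0, -0.04], "claw": 0.3},
    {"translation": [0.2, -2.5, 0], "rotation": [0, 0, -0.04], "claw": 0.3},
    {"translation": [0.2, -2.5, 0], "rotation": [0, 0, -0.04], "claw": 0.3},
    {"translation": [0.2, -2.5, 0], "rotation": [0, 0, -0.04], "claw": 0.3},
    {"translation": [0.2, -2.5, 0], "rotation": [0, 0, -0.04], "claw": 0.3},
    {"translation": [0.1, -2.5, 0], "rotation": [0, 0, -0.04], "claw": 0.3},
    {"translation": [0, -1.5, 0], "rotation": [0, 0, 0], "claw": 0.3},
    {"translation": [0, -1, 0], "rotation": [0, 0, 0], "claw": 0.3},
    {"translation": [0, 0, 0], "rotation": [0, 0, 0], "claw": 0.3}
  ]
}}

```text
time: 6.4
position: [0.5568, -0.3795, 0.17]
tool_rot: [[-0.264, -0.003, 0.965], [-0.965, -0.001, -0.264], [0.002, -1.0, -0.003]]
force: [-0.4, -1.4, -2.1]
grip_width: 0.626
```

>>> {"api": "move_arm", "payload": {
  "moves": [
    {"translation": [0, 0, -1.5], "rotation": [0, 0, 0], "claw": 0.3},
    {"translation": [0, 0, -2], "rotation": [0, 0, 0], "claw": 0.3},
    {"translation": [0, 0, -2], "rotation": [0, 0, 0], "claw": 0.3},
    {"translation": [0, 0, -2], "rotation": [0, 0, 0], "claw": 0.3},
    {"translation": [0, 0, -1], "rotation": [0, 0, 0], "claw": 0.3},
    {"translation": [0, 0, -0.5], "rotation": [0, 0, 0], "claw": 0.3},
    {"translation": [0, 0, 0], "rotation": [0, 0, 0], "claw": 0.3},
    {"translation": [0, 0, 0], "rotation": [0, 0, 0], "claw": 0.3}
  ]
}}

```text
time: 7.07
position: [0.5597, -0.3757, 0.0822]
tool_rot: [[-0.259, 0.001, 0.966], [-0.966, -0.0, -0.259], [0.0, -1.0, 0.001]]
force: [0.6, 0.1, -2.0]
grip_width: 0.624
```

>>> {"api": "move_arm", "payload": {
  "moves": [
    {"translation": [0, 0, -0.3], "rotation": [0, 0, 0], "claw": 0.3},
    {"translation": [0, 0, -0.3], "rotation": [0, 0, 0], "claw": 0.3},
    {"translation": [0, 0, -0.2], "rotation": [0, 0, 0], "claw": 0.3},
    {"translation": [0, 0, -0.1], "rotation": [0, 0, 0], "claw": 0.3},
    {"translation": [0, 0, 0], "rotation": [0, 0, 0], "claw": 0.3},
    {"translation": [0, 0, 0], "rotation": [0, 0, 0], "claw": 0.3}
  ]
}}

```text
time: 7.57
position: [0.5593, -0.3759, 0.0728]
tool_rot: [[-0.259, 0.0, 0.966], [-0.966, -0.0, -0.259], [-0.0, -1.0, 0.0]]
force: [0.1, -0.3, -1.9]
grip_width: 0.623
```

>>> {"api": "move_arm", "payload": {
  "moves": [
    {"translation": [0, 0, -0.1], "rotation": [0, 0, 0], "claw": 0.3},
    {"translation": [0, 0, 0], "rotation": [0, 0, 0], "claw": 0.3},
    {"translation": [0, 0, 0], "rotation": [0, 0, 0], "claw": 0.3}
  ]
}}

```text
time: 7.82
position: [0.5595, -0.376, 0.0721]
tool_rot: [[-0.259, 0.001, 0.966], [-0.966, -0.0, -0.259], [0.0, -1.0, 0.001]]
force: [-0.3, 0.2, 0.5]
grip_width: 0.63
```

>>> {"api": "move_arm", "payload": {
  "moves": [
    {"translation": [0, 0, 0], "rotation": [0, 0, 0], "claw": 0.9},
    {"translation": [0, 0, 0], "rotation": [0, 0, 0], "claw": 0.9},
    {"translation": [0, 0, 0], "rotation": [0, 0, 0], "claw": 0.9},
    {"translation": [0, 0, 0], "rotation": [0, 0, 0], "claw": 0.9},
    {"translation": [0, 0, 1], "rotation": [0, 0, 0], "claw": 0.9},
    {"translation": [0, 0, 3], "rotation": [0, 0, 0], "claw": 0.9},
    {"translation": [0, 0, 4], "rotation": [0, 0, 0], "claw": 0.9},
    {"translation": [0, 0, 4], "rotation": [0, 0, 0], "claw": 0.9},
    {"translation": [0, 0, 2], "rotation": [0, 0, 0], "claw": 0.9},
    {"translation": [0, 0, 0], "rotation": [0, 0, 0], "claw": 0.9}
  ]
}}

```text
time: 8.65
position: [0.5622, -0.3782, 0.2188]
tool_rot: [[-0.259, 0.01, 0.966], [-0.966, -0.007, -0.259], [0.004, -1.0, 0.011]]
force: [0.8, -0.8, -0.0]
grip_width: 0.899
```

>>> {"api": "move_arm", "payload": {
  "moves": [
    {"translation": [-0.3, 3.8, 0], "rotation": [0, 0, 0.043], "claw": 1},
    {"translation": [-0.3, 3.8, 0], "rotation": [0, 0, 0.043], "claw": 1},
    {"translation": [-0.3, 3.8, 0], "rotation": [0, 0, 0.043], "claw": 1},
    {"translation": [-0.4, 3.8, 0], "rotation": [0, 0, 0.043], "claw": 1},
    {"translation": [-0.4, 3.8, 0], "rotation": [0, 0, 0.043], "claw": 1},
    {"translation": [-0.4, 3.8, 0], "rotation": [0, 0, 0.043], "claw": 1},
    {"translation": [-0.4, 3.8, 0], "rotation": [0, 0, 0.043], "claw": 1},
    {"translation": [-0.4, 3.8, 0], "rotation": [0, 0, 0.043], "claw": 1},
    {"translation": [-0.4, 3.8, 0], "rotation": [0, 0, 0.043], "claw": 1},
    {"translation": [-0.3, 3.5, 0], "rotation": [0, 0, 0.043], "claw": 1}
  ]
}}

```text
time: 9.48
position: [0.5223, 0.0035, 0.2117]
tool_rot: [[0.17, -0.001, 0.985], [-0.985, 0.0, 0.17], [-0.001, -1.0, -0.001]]
force: [-0.7, 0.3, -0.7]
grip_width: 0.999
```

>>> {"api": "move_arm", "payload": {
  "moves": [
    {"translation": [0, 0, 0], "rotation": [0, 0, 0], "claw": 1},
    {"translation": [0, 0, 0], "rotation": [0, 0, 0], "claw": 1}
  ]
}}

```text
time: 9.65
position: [0.5229, 0.0039, 0.2117]
tool_rot: [[0.172, -0.001, 0.985], [-0.985, 0.001, 0.172], [-0.001, -1.0, -0.0]]
force: [-0.1, -1.1, -0.1]
grip_width: 0.998
```

```bash
python3 - <<'E'
from h import *
o=get_obs(); print(o['position'])
im,d=get_image('side'); W=world('side',d); save('s2',im[100:400,160:560])
for n in('red_jar','blue_jar','red_pad'):
    for r in masks_of('side',n)[:3]:
        P=W[r['region']&(d>0)]; zt=np.percentile(P[:,2],97); T=P[P[:,2]>zt-.006]
        print(n,round(r['score'],2),round(zt,3),np.round((T.min(0)+T.max(0))/2,3)[:2],np.round(np.ptp(T,axis=0),3)[:2],np.median(im[r['region']],0))
E
```

```text
[0.52286352 0.00387686 0.21167926]
red_jar 0.69 0.118 [ 0.382 -0.015] [0.052 0.054] [221. 110. 152.]
red_jar 0.65 0.122 [ 0.559 -0.376] [0.052 0.052] [208.  24.  16.]
blue_jar 0.67 0.132 [0.523 0.002] [0.052 0.055] [ 33. 114. 202.]
red_pad 0.93 0.018 [ 0.54  -0.087] [0.083 0.084] [190.  17.  13.]
```

View pics/s2.png

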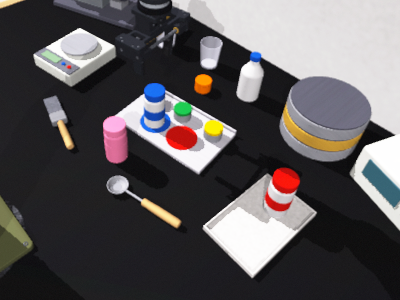

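>>> {"api": "move_arm", "payload": {
  "moves": [
    {"translation": [0, -0.25, -2], "rotation": [0, 0, 0], "claw": 1},
    {"translation": [0, 0, -2.5], "rotation": [0, 0, 0], "claw": 1},
    {"translation": [0, 0, -2.5], "rotation": [0, 0, 0], "claw": 1},
    {"translation": [0, 0, -1.5], "rotation": [0, 0, 0], "claw": 1},
    {"translation": [0, 0, -1.5], "rotation": [0, 0, 0], "claw": 1},
    {"translation": [0, 0, -1.5], "rotation": [0, 0, 0], "claw": 1},
    {"translation": [0, 0, -1], "rotation": [0, 0, 0], "claw": 1},
    {"translation": [0, 0, -0.5], "rotation": [0, 0, 0], "claw": 1},
    {"translation": [0, 0, 0], "rotation": [0, 0, 0], "claw": 1},
    {"translation": [0, 0, 0], "rotation": [0, 0, 0], "claw": 1}
  ]
}}

```text
time: 10.68
position: [0.5235, -0.0019, 0.082]
tool_rot: [[0.166, 0.0, 0.986], [-0.986, -0.0, 0.166], [0.0, -1.0, 0.0]]
force: [0.4, 0.0, 0.0]
grip_width: 0.999
```

>>> {"api": "move_arm", "payload": {
  "moves": [
    {"translation": [0, 0, 0], "rotation": [0, 0, 0], "claw": 0.3},
    {"translation": [0, 0, 0], "rotation": [0, 0, 0], "claw": 0.3},
    {"translation": [0, 0, 0], "rotation": [0, 0, 0], "claw": 0.3},
    {"translation": [0, 0, 0], "rotation": [0, 0, 0], "claw": 0.3},
    {"translation": [0, 0, 0], "rotation": [0, 0, 0], "claw": 0.3},
    {"translation": [0, 0, 0], "rotation": [0, 0, 0], "claw": 0.3},
    {"translation": [0, 0, 0], "rotation": [0, 0, 0], "claw": 0.3}
  ]
}}

```text
time: 11.27
position: [0.5237, -0.0012, 0.082]
tool_rot: [[0.167, 0.001, 0.986], [-0.986, 0.0, 0.167], [0.0, -1.0, 0.001]]
force: [-0.1, 0.0, 2.3]
grip_width: 0.626
```

>>> {"api": "move_arm", "payload": {
  "moves": [
    {"translation": [0, 0, 1], "rotation": [0, 0, 0], "claw": 0.3},
    {"translation": [0, 0, 2], "rotation": [0, 0, 0], "claw": 0.3},
    {"translation": [0, 0, 2], "rotation": [0, 0, 0], "claw": 0.3},
    {"translation": [0, 0, 2], "rotation": [0, 0, 0], "claw": 0.3},
    {"translation": [0, 0, 2], "rotation": [0, 0, 0], "claw": 0.3},
    {"translation": [-0.3, -1, 1], "rotation": [0, 0, -0.03], "claw": 0.3},
    {"translation": [-0.5, -2.5, 0], "rotation": [0, 0, -0.04], "claw": 0.3},
    {"translation": [-0.5, -2.5, 0], "rotation": [0, 0, -0.04], "claw": 0.3},
    {"translation": [-0.5, -2.5, 0], "rotation": [0, 0, -0.04], "claw": 0.3},
    {"translation": [-0.5, -2.5, 0], "rotation": [0, 0, -0.04], "claw": 0.3}
  ]
}}

```text
time: 12.1
position: [0.4989, -0.1131, 0.1817]
tool_rot: [[-0.026, -0.001, 1.0], [-1.0, -0.0, -0.026], [0.0, -1.0, -0.001]]
force: [-0.0, 0.7, -1.9]
grip_width: 0.626
```

>>> {"api": "move_arm", "payload": {
  "moves": [
    {"translation": [-0.5, -2.5, 0], "rotation": [0, 0, -0.04], "claw": 0.3},
    {"translation": [-0.5, -3, 0], "rotation": [0, 0, -0.04], "claw": 0.3},
    {"translation": [-0.5, -3, 0], "rotation": [0, 0, -0.04], "claw": 0.3},
    {"translation": [-0.5, -3, 0], "rotation": [0, 0, -0.04], "claw": 0.3},
    {"translation": [-0.5, -3, 0], "rotation": [0, 0, -0.04], "claw": 0.3},
    {"translation": [-0.5, -3, 0], "rotation": [0, 0, -0.04], "claw": 0.3},
    {"translation": [-0.5, -3, 0], "rotation": [0, 0, 0], "claw": 0.3},
    {"translation": [-0.5, -3, 0], "rotation": [0, 0, 0], "claw": 0.3},
    {"translation": [-0.5, -2, 0], "rotation": [0, 0, 0], "claw": 0.3},
    {"translation": [0, -1, 0], "rotation": [0, 0, 0], "claw": 0.3}
  ]
}}

```text
time: 12.93
position: [0.4516, -0.3808, 0.1815]
tool_rot: [[-0.266, -0.003, 0.964], [-0.964, -0.002, -0.266], [0.003, -1.0, -0.002]]
force: [0.3, -0.4, -1.5]
grip_width: 0.626
```

>>> {"api": "move_arm", "payload": {
  "moves": [
    {"translation": [0, 0, -1.5], "rotation": [0, 0, 0], "claw": 0.3},
    {"translation": [0, 0, -2], "rotation": [0, 0, 0], "claw": 0.3},
    {"translation": [0, 0, -1.5], "rotation": [0, 0, 0], "claw": 0.3},
    {"translation": [0, 0, 0], "rotation": [0, 0, 0], "claw": 0.3},
    {"translation": [0, 0, 0], "rotation": [0, 0, 0], "claw": 0.3}
  ]
}}

```text
time: 13.35
position: [0.4547, -0.3752, 0.1311]
tool_rot: [[-0.259, -0.002, 0.966], [-0.966, 0.002, -0.259], [-0.001, -1.0, -0.002]]
force: [0.1, 0.4, -1.8]
grip_width: 0.628
```

>>> {"api": "move_arm", "payload": {
  "moves": [
    {"translation": [0, 0, -1.5], "rotation": [0, 0, 0], "claw": 0.3},
    {"translation": [0, 0, -1.5], "rotation": [0, 0, 0], "claw": 0.3},
    {"translation": [0, 0, -1.2], "rotation": [0, 0, 0], "claw": 0.3},
    {"translation": [0, 0, -0.6], "rotation": [0, 0, 0], "claw": 0.3},
    {"translation": [0, 0, -0.4], "rotation": [0, 0, 0], "claw": 0.3},
    {"translation": [0, 0, -0.3], "rotation": [0, 0, 0], "claw": 0.3},
    {"translation": [0, 0, -0.2], "rotation": [0, 0, 0], "claw": 0.3},
    {"translation": [0, 0, -0.1], "rotation": [0, 0, 0], "claw": 0.3},
    {"translation": [0, 0, -0.1], "rotation": [0, 0, 0], "claw": 0.3},
    {"translation": [0, 0, 0], "rotation": [0, 0, 0], "claw": 0.3}
  ]
}}

```text
time: 14.18
position: [0.4554, -0.3765, 0.0729]
tool_rot: [[-0.259, 0.0, 0.966], [-0.966, -0.0, -0.259], [0.0, -1.0, 0.0]]
force: [0.3, 0.7, -1.2]
grip_width: 0.627
```

>>> {"api": "move_arm", "payload": {
  "moves": [
    {"translation": [0, 0, -0.1], "rotation": [0, 0, 0], "claw": 0.3},
    {"translation": [0, 0, 0], "rotation": [0, 0, 0], "claw": 0.3},
    {"translation": [0, 0, 0], "rotation": [0, 0, 0], "claw": 0.3}
  ]
}}

```text
time: 14.43
position: [0.4555, -0.3766, 0.0721]
tool_rot: [[-0.259, 0.001, 0.966], [-0.966, -0.0, -0.259], [0.0, -1.0, 0.001]]
force: [-0.2, -1.2, 0.8]
grip_width: 0.628
```

>>> {"api": "move_arm", "payload": {
  "moves": [
    {"translation": [0, 0, 0], "rotation": [0, 0, 0], "claw": 0.9},
    {"translation": [0, 0, 0], "rotation": [0, 0, 0], "claw": 0.9},
    {"translation": [0, 0, 0], "rotation": [0, 0, 0], "claw": 0.9},
    {"translation": [0, 0, 0], "rotation": [0, 0, 0], "claw": 0.9},
    {"translation": [0, 0, 1], "rotation": [0, 0, 0], "claw": 0.9},
    {"translation": [0, 0, 3], "rotation": [0, 0, 0], "claw": 0.9},
    {"translation": [0, 0, 4], "rotation": [0, 0, 0], "claw": 0.9},
    {"translation": [0, 0, 4], "rotation": [0, 0, 0], "claw": 0.9},
    {"translation": [0, 0, 2], "rotation": [0, 0, 0], "claw": 0.9},
    {"translation": [0, 0, 0], "rotation": [0, 0, 0], "claw": 0.9}
  ]
}}

```text
time: 15.27
position: [0.4577, -0.3786, 0.2177]
tool_rot: [[-0.259, 0.009, 0.966], [-0.966, -0.007, -0.259], [0.004, -1.0, 0.01]]
force: [-0.4, 0.5, -0.1]
grip_width: 0.901
```

>>> {"api": "move_arm", "payload": {
  "moves": [
    {"translation": [1.3, 3.2, 0], "rotation": [0, 0, -0.1], "claw": 1},
    {"translation": [1.3, 3.2, 0], "rotation": [0, 0, -0.1], "claw": 1},
    {"translation": [1.3, 3.2, 0], "rotation": [0, 0, -0.1], "claw": 1},
    {"translation": [1.3, 3.2, 0], "rotation": [0, 0, -0.1], "claw": 1},
    {"translation": [1.3, 3.2, 0], "rotation": [0, 0, -0.1], "claw": 1},
    {"translation": [1.3, 3.2, 0], "rotation": [0, 0, -0.1], "claw": 1},
    {"translation": [1.3, 3.2, 0], "rotation": [0, 0, -0.1], "claw": 1},
    {"translation": [1.3, 3.2, 0], "rotation": [0, 0, -0.1], "claw": 1},
    {"translation": [1.3, 3.2, 0], "rotation": [0, 0, -0.1], "claw": 1},
    {"translation": [1.3, 3.2, 0], "rotation": [0, 0, -0.1], "claw": 1}
  ]
}}

```text
time: 16.1
position: [0.5851, -0.0544, 0.2113]
tool_rot: [[-0.954, -0.001, 0.299], [-0.299, 0.0, -0.954], [0.001, -1.0, -0.001]]
force: [0.0, -0.1, -0.0]
grip_width: 1.003
```

>>> {"api": "move_arm", "payload": {
  "moves": [
    {"translation": [0.5, 1, 0], "rotation": [0, 0, -0.1], "claw": 1},
    {"translation": [0.4, 1.2, 0], "rotation": [0, 0, -0.07], "claw": 1},
    {"translation": [0, 0, 0], "rotation": [0, 0, 0], "claw": 1},
    {"translation": [0, 0, 0], "rotation": [0, 0, 0], "claw": 1}
  ]
}}

```text
time: 16.43
position: [0.5937, -0.0339, 0.2111]
tool_rot: [[-0.99, -0.001, 0.142], [-0.142, -0.0, -0.99], [0.002, -1.0, 0.0]]
force: [-0.4, 0.3, 0.5]
grip_width: 1.001
```

```bash
python3 - <<'E'
from h import *
o=get_obs(); print(o['position'],np.round(o['joint_positions']))
for c in ('side','top'):
  im,d=get_image(c); W=world(c,d); save('m3'+c,im)
  for n in('red_jar','blue_jar','red_pad','blue_pad','green_tin','yellow_tin','black_tin'):
    for r in masks_of(c,n)[:2]:
        P=W[r['region']&(d>0)]
        if len(P)<5: continue
        zt=np.percentile(P[:,2],95); T=P[abs(P[:,2]-zt)<.006]
        print(c,n,round(r['score'],2),round(zt,3),np.round((T.min(0)+T.max(0))/2,3)[:2],np.round(np.ptp(T,axis=0),3)[:2],np.median(im[r['region']],0))
E
```

```text
[ 0.59373824 -0.0338561   0.21111696] [-17.  42.  29.  98. -27.  47. -58.]
side red_jar 0.69 0.018 [ 0.56  -0.046] [0.2   0.299] [248. 244. 248.]
side red_jar 0.58 0.122 [ 0.531 -0.376] [0.111 0.053] [225.  25.  16.]
side blue_jar 0.97 0.122 [ 0.456 -0.374] [0.054 0.052] [ 30. 117. 222.]
side red_pad 0.8 0.018 [ 0.541 -0.087] [0.085 0.081] [253.  23.  12.]
side blue_pad 0.93 0.018 [ 0.527 -0.001] [0.084 0.081] [ 28. 116. 246.]
side blue_pad 0.66 0.122 [ 0.456 -0.374] [0.054 0.052] [ 29. 117. 222.]
side green_tin 0.7 0.019 [ 0.561 -0.045] [0.201 0.299] [248. 245. 249.]
side green_tin 0.63 0.051 [ 0.594 -0.035] [0.05  0.051] [ 56. 201.  88.]
side yellow_tin 0.63 0.051 [ 0.605 -0.139] [0.049 0.046] [253. 240.   0.]
side black_tin 0.5 0.051 [0.578 0.067] [0.05 0.05] [38. 35. 39.]
top red_jar 0.89 0.121 [ 0.56  -0.375] [0.053 0.053] [232.  48.  44.]
top red_jar 0.75 0.117 [ 0.382 -0.024] [0.049 0.034] [253. 180. 219.]
top blue_jar 0.88 0.121 [ 0.458 -0.374] [0.049 0.054] [ 44. 106. 223.]
top red_pad 0.75 0.017 [ 0.54  -0.099] [0.079 0.06 ] [246.  54.  48.]
top yellow_tin 0.66 0.051 [ 0.595 -0.137] [0.028 0.045] [250. 235.  74.]
top yellow_tin 0.41 0.016 [ 0.538 -0.1  ] [0.077 0.06 ] [246.  54.  48.]
```

View pics/m3side.png

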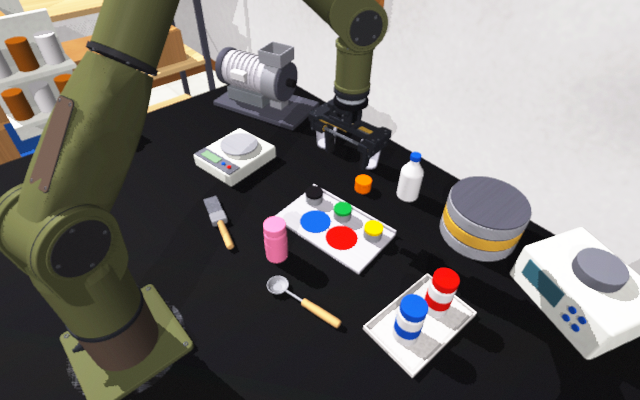

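>>> {"api": "move_arm", "payload": {
  "moves": [
    {"translation": [0, -0.1, -2], "rotation": [0, 0, 0], "claw": 1},
    {"translation": [0, 0, -3], "rotation": [0, 0, 0], "claw": 1},
    {"translation": [0, 0, -3], "rotation": [0, 0, 0], "claw": 1},
    {"translation": [0, 0, -3], "rotation": [0, 0, 0], "claw": 1},
    {"translation": [0, 0, -2.5], "rotation": [0, 0, 0], "claw": 1},
    {"translation": [0, 0, -2], "rotation": [0, 0, 0], "claw": 1},
    {"translation": [0, 0, -1.5], "rotation": [0, 0, 0], "claw": 1},
    {"translation": [0, 0, -1], "rotation": [0, 0, 0], "claw": 1},
    {"translation": [0, 0, 0], "rotation": [0, 0, 0], "claw": 1},
    {"translation": [0, 0, 0], "rotation": [0, 0, 0], "claw": 1}
  ]
}}

```text
time: 18.07
position: [0.5944, -0.0354, 0.0318]
tool_rot: [[-0.99, -0.0, 0.138], [-0.138, -0.0, -0.99], [0.0, -1.0, 0.0]]
force: [-0.4, -0.1, -0.0]
grip_width: 1.001
```

>>> {"api": "move_arm", "payload": {
  "moves": [
    {"translation": [0, 0, -0.7], "rotation": [0, 0, 0], "claw": 1},
    {"translation": [0, 0, -0.6], "rotation": [0, 0, 0], "claw": 1},
    {"translation": [0, 0, 0], "rotation": [0, 0, 0], "claw": 1},
    {"translation": [0, 0, 0], "rotation": [0, 0, 0], "claw": 0.3},
    {"translation": [0, 0, 0], "rotation": [0, 0, 0], "claw": 0.3},
    {"translation": [0, 0, 0], "rotation": [0, 0, 0], "claw": 0.3},
    {"translation": [0, 0, 0], "rotation": [0, 0, 0], "claw": 0.3},
    {"translation": [0, 0, 0], "rotation": [0, 0, 0], "claw": 0.3},
    {"translation": [0, 0, 0], "rotation": [0, 0, 0], "claw": 0.3},
    {"translation": [0, 0, 0], "rotation": [0, 0, 0], "claw": 0.3}
  ]
}}

```text
time: 18.9
position: [0.5944, -0.0354, 0.0189]
tool_rot: [[-0.99, 0.0, 0.138], [-0.138, -0.0, -0.99], [-0.0, -1.0, 0.0]]
force: [-1.0, 0.9, 0.4]
grip_width: 0.548
```

>>> {"api": "move_arm", "payload": {
  "moves": [
    {"translation": [0, 0, 1], "rotation": [0, 0, 0], "claw": 0.3},
    {"translation": [0, 0, 2], "rotation": [0, 0, 0], "claw": 0.3},
    {"translation": [0, 0, 3], "rotation": [0, 0, 0], "claw": 0.3},
    {"translation": [0, 0, 3], "rotation": [0, 0, 0], "claw": 0.3},
    {"translation": [0, 0, 3], "rotation": [0, 0, 0], "claw": 0.3},
    {"translation": [-0.2, 1, 2], "rotation": [0, 0, 0], "claw": 0.3},
    {"translation": [-0.4, 2.5, 0], "rotation": [0, 0, 0.03], "claw": 0.3},
    {"translation": [-0.4, 3, 0], "rotation": [0, 0, 0.03], "claw": 0.3},
    {"translation": [-0.4, 3, 0], "rotation": [0, 0, 0.03], "claw": 0.3},
    {"translation": [-0.4, 3, 0], "rotation": [0, 0, 0.03], "claw": 0.3}
  ]
}}

```text
time: 19.73
position: [0.5758, 0.0909, 0.1595]
tool_rot: [[-0.967, 0.0, 0.257], [-0.257, 0.0, -0.967], [-0.0, -1.0, -0.0]]
force: [-0.0, -0.2, -1.1]
grip_width: 0.549
```

>>> {"api": "move_arm", "payload": {
  "moves": [
    {"translation": [-0.4, 3, 0], "rotation": [0, 0, 0.03], "claw": 0.3},
    {"translation": [-0.4, 3, 0], "rotation": [0, 0, 0.03], "claw": 0.3},
    {"translation": [-0.4, 3, 0], "rotation": [0, 0, 0.03], "claw": 0.3},
    {"translation": [-0.4, 3, 0], "rotation": [0, 0, 0.03], "claw": 0.3},
    {"translation": [-0.4, 3, 0], "rotation": [0, 0, 0.03], "claw": 0.3},
    {"translation": [-0.4, 3, 0], "rotation": [0, 0, 0.03], "claw": 0.3},
    {"translation": [-0.4, 3, 0], "rotation": [0, 0, 0.03], "claw": 0.3},
    {"translation": [-0.4, 3, 0], "rotation": [0, 0, 0.03], "claw": 0.3},
    {"translation": [-0.4, 3, 0], "rotation": [0, 0, 0.03], "claw": 0.3},
    {"translation": [-0.2, 1.5, 0], "rotation": [0, 0, 0], "claw": 0.3}
  ]
}}

```text
time: 20.57
position: [0.5362, 0.3799, 0.1589]
tool_rot: [[-0.86, -0.001, 0.51], [-0.51, 0.003, -0.86], [-0.001, -1.0, -0.003]]
force: [0.5, 1.1, -1.1]
grip_width: 0.552
```

>>> {"api": "move_arm", "payload": {
  "moves": [
    {"translation": [0, 0.5, 0], "rotation": [0, 0, 0], "claw": 0.3},
    {"translation": [0, 0, -1], "rotation": [0, 0, 0], "claw": 0.3},
    {"translation": [0, 0, 0], "rotation": [0, 0, 0], "claw": 0.3},
    {"translation": [0, 0, 0], "rotation": [0, 0, 0], "claw": 0.3}
  ]
}}

```text
time: 20.9
position: [0.5386, 0.3761, 0.148]
tool_rot: [[-0.866, -0.001, 0.501], [-0.501, -0.003, -0.866], [0.003, -1.0, 0.002]]
force: [-0.2, 0.1, -1.2]
grip_width: 0.549
```

```bash
python3 - <<'E'
from h import *
im,d=get_image('side'); W=world('side',d); save('s4',cv2.resize(im[80:240,160:400],None,fx=3,fy=3))
# colour-based pads, ray-plane at z=.014 ; pan at .060
m=camera_model('side'); R=np.array(m['R']); C=-R.T@m['t']
hsv=cv2.cvtColor(im,cv2.COLOR_RGB2HSV).astype(int)
def proj(mask,z):
    v,u=np.nonzero(mask); D=np.stack([(u-m['cx'])/m['fx'],(v-m['cy'])/m['fy'],np.ones(len(u))],-1)@R
    P=C+D*((z-C[2])/D[:,2])[:,None]; return np.round(P.mean(0),4),np.round(np.ptp(P,axis=0),3)
S=hsv[...,1]>150
for n,hm,x,y in(('red',(hsv[...,0]<8)|(hsv[...,0]>172),.54,-.087),('blue',abs(hsv[...,0]-108)<12,.525,0)):
    k=hm&S&(np.hypot(W[...,0]-x,W[...,1]-y)<.055)&(d>0)&(W[...,2]<.03); print(n,proj(k,.014),k.sum())
for r in masks_of('side','balance')[:1]:
    P=W[r['region']&(d>0)]; P=P[abs(P[:,2]-.062)<.006]; print('pan',np.round((P.min(0)+P.max(0))/2,3),np.ptp(P,axis=0))
for c in('side',):
    for r in masks_of(c,'green_tin')[:2]: print(r['score'],r['rect'],np.nanmedian(W[r['region']],0))
E
```

```text
red (array([ 0.5401, -0.0894,  0.014 ]), array([0.081, 0.081, 0.   ])) 575
blue (array([ 5.271e-01, -4.000e-04,  1.400e-02]), array([0.08, 0.08, 0.  ])) 503
pan [0.524 0.374 0.061] [0.14866297 0.13833114 0.01031901]
0.55 [363.1, 183.6, 17.1, 23.5] [0.72473096 0.01282135 0.03583294]
0.48 [235.9, 116.3, 13.9, 16.0] [0.52881288 0.36496909 0.17476454]
```

View pics/s4.png

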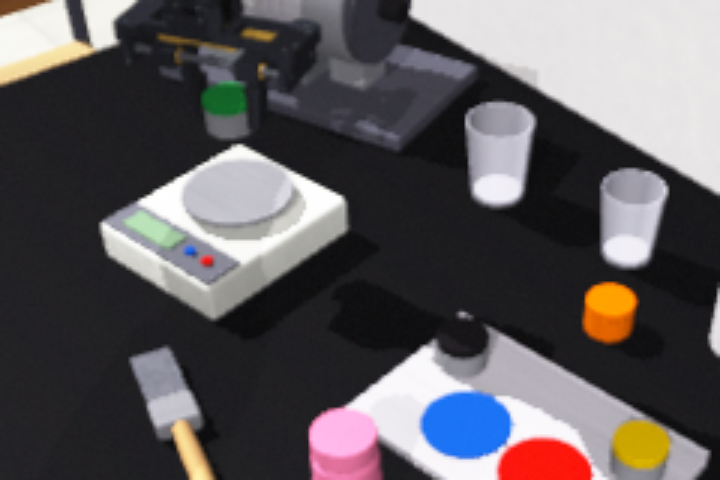

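>>> {"api": "move_arm", "payload": {
  "moves": [
    {"translation": [0, 0.7, -1], "rotation": [0, 0, 0], "claw": 0.3},
    {"translation": [0, 0, -2], "rotation": [0, 0, 0], "claw": 0.3},
    {"translation": [0, 0, -2], "rotation": [0, 0, 0], "claw": 0.3},
    {"translation": [0, 0, -1.3], "rotation": [0, 0, 0], "claw": 0.3},
    {"translation": [0, 0, -0.8], "rotation": [0, 0, 0], "claw": 0.3},
    {"translation": [0, 0, -0.4], "rotation": [0, 0, 0], "claw": 0.3},
    {"translation": [0, 0, -0.3], "rotation": [0, 0, 0], "claw": 0.3},
    {"translation": [0, 0, -0.2], "rotation": [0, 0, 0], "claw": 0.3},
    {"translation": [0, 0, 0], "rotation": [0, 0, 0], "claw": 0.3},
    {"translation": [0, 0, 0], "rotation": [0, 0, 0], "claw": 0.3}
  ]
}}

```text
time: 21.88
position: [0.5388, 0.3868, 0.0694]
tool_rot: [[-0.863, 0.001, 0.504], [-0.504, 0.001, -0.863], [-0.001, -1.0, 0.0]]
force: [0.3, -0.4, -1.8]
grip_width: 0.55
```

>>> {"api": "move_arm", "payload": {
  "moves": [
    {"translation": [0, -0.2, 0], "rotation": [0, 0, 0], "claw": 0.3},
    {"translation": [0, -0.15, 0], "rotation": [0, 0, 0], "claw": 0.3},
    {"translation": [0, 0, -0.15], "rotation": [0, 0, 0], "claw": 0.3},
    {"translation": [0, 0, -0.1], "rotation": [0, 0, 0], "claw": 0.3},
    {"translation": [0, 0, 0], "rotation": [0, 0, 0], "claw": 0.3},
    {"translation": [0, 0, 0], "rotation": [0, 0, 0], "claw": 0.3}
  ]
}}

```text
time: 22.38
position: [0.5386, 0.3829, 0.0669]
tool_rot: [[-0.864, 0.0, 0.504], [-0.504, -0.0, -0.864], [-0.0, -1.0, 0.0]]
force: [-1.6, -1.0, 4.4]
grip_width: 0.548
```

Contact with the pan. Release and rise, then check the tin from both cameras.

>>> {"api": "move_arm", "payload": {
  "moves": [
    {"translation": [0, 0, 0.05], "rotation": [0, 0, 0], "claw": 0.9},
    {"translation": [0, 0, 0], "rotation": [0, 0, 0], "claw": 0.9},
    {"translation": [0, 0, 0], "rotation": [0, 0, 0], "claw": 0.9},
    {"translation": [0, 0, 0], "rotation": [0, 0, 0], "claw": 0.9},
    {"translation": [0, 0, 1], "rotation": [0, 0, 0], "claw": 0.9},
    {"translation": [0, 0, 3], "rotation": [0, 0, 0], "claw": 0.9},
    {"translation": [0, 0, 4], "rotation": [0, 0, 0], "claw": 0.9},
    {"translation": [0, 0, 4], "rotation": [0, 0, 0], "claw": 0.9},
    {"translation": [0, 0, 3], "rotation": [0, 0, 0], "claw": 0.9},
    {"translation": [0, 0, 0], "rotation": [0, 0, 0], "claw": 0.9}
  ]
}}

```text
time: 23.22
position: [0.5425, 0.3845, 0.2248]
tool_rot: [[-0.863, 0.012, 0.504], [-0.504, 0.007, -0.864], [-0.014, -1.0, 0.0]]
force: [0.3, 1.3, -0.1]
grip_width: 0.899
```

```bash
cat > chk.py <<'E'
from h import *
import sys
for c in ('side','top'):
  im,d=get_image(c); W=world(c,d); save(sys.argv[1]+c,im)
  for n in sys.argv[2:]:
    for r in masks_of(c,n)[:2]:
        P=W[r['region']&(d>0)]
        if len(P)<5: continue
        zt=np.percentile(P[:,2],95); T=P[abs(P[:,2]-zt)<.006]
        print(c,n,round(r['score'],2),round(zt,3),np.round((T.min(0)+T.max(0))/2,3)[:2],np.round(np.ptp(T,axis=0),3)[:2],np.median(im[r['region']],0))
E
python3 chk.py m5 green_tin balance
```

```text
side green_tin 0.68 0.1 [0.539 0.383] [0.051 0.054] [ 50.5 130.   74. ]
side green_tin 0.54 0.04 [0.733 0.019] [0.052 0.048] [243.  117.5   0. ]
side balance 0.77 0.063 [0.539 0.382] [0.122 0.124] [176.  178.5 176. ]
side balance 0.55 0.051 [ 0.606 -0.138] [0.05  0.049] [201. 164.   0.]
top green_tin 0.93 0.097 [0.537 0.382] [0.048 0.047] [ 53. 167.  78.]
top green_tin 0.89 0.038 [0.733 0.019] [0.048 0.046] [253. 157.  53.]
top balance 0.77 0.06 [0.537 0.383] [0.118 0.12 ] [176. 180. 178.]
```

>>> {"api": "move_arm", "payload": {
  "moves": [
    {"translation": [0.1, -3.8, 0], "rotation": [0, 0, 0.039], "claw": 0.9},
    {"translation": [0.1, -3.8, 0], "rotation": [0, 0, 0.039], "claw": 0.9},
    {"translation": [0.1, -3.8, 0], "rotation": [0, 0, 0.039], "claw": 0.9},
    {"translation": [0.1, -3.8, 0], "rotation": [0, 0, 0.039], "claw": 0.9},
    {"translation": [0.1, -3.8, 0], "rotation": [0, 0, 0.039], "claw": 0.9},
    {"translation": [0.1, -3.8, 0], "rotation": [0, 0, 0.039], "claw": 0.9},
    {"translation": [0.1, -3.8, 0], "rotation": [0, 0, 0.039], "claw": 0.9},
    {"translation": [0.1, -3.8, 0], "rotation": [0, 0, 0.039], "claw": 0.9},
    {"translation": [0.1, -3.8, 0], "rotation": [0, 0, 0.039], "claw": 0.9},
    {"translation": [0.1, -3.8, 0], "rotation": [0, 0, 0.039], "claw": 0.9}
  ]
}}

```text
time: 24.35
position: [0.5474, 0.0014, 0.2157]
tool_rot: [[-0.605, -0.002, 0.796], [-0.796, -0.0, -0.605], [0.001, -1.0, -0.002]]
force: [0.9, -0.3, 0.1]
grip_width: 0.899
```

>>> {"api": "move_arm", "payload": {
  "moves": [
    {"translation": [0.1, -3.8, 0], "rotation": [0, 0, 0.039], "claw": 0.9},
    {"translation": [0.1, -3.8, 0], "rotation": [0, 0, 0.039], "claw": 0.9},
    {"translation": [0.1, -3.8, 0], "rotation": [0, 0, 0.039], "claw": 0.9},
    {"translation": [0.1, -3.8, 0], "rotation": [0, 0, 0.039], "claw": 0.9},
    {"translation": [0.1, -3.8, 0], "rotation": [0, 0, 0.039], "claw": 0.9},
    {"translation": [0.1, -3.8, 0], "rotation": [0, 0, 0.039], "claw": 0.9},
    {"translation": [0.1, -3.8, 0], "rotation": [0, 0, 0.039], "claw": 0.9},
    {"translation": [0.1, -3.8, 0], "rotation": [0, 0, 0.039], "claw": 0.9},
    {"translation": [0.1, -3.8, 0], "rotation": [0, 0, 0.039], "claw": 0.9},
    {"translation": [0.1, -3.8, 0], "rotation": [0, 0, 0.039], "claw": 0.9}
  ]
}}

```text
time: 25.18
position: [0.5574, -0.3784, 0.2153]
tool_rot: [[-0.257, -0.002, 0.966], [-0.966, 0.002, -0.257], [-0.001, -1.0, -0.002]]
force: [1.6, -0.1, 0.5]
grip_width: 0.901
```

>>> {"api": "move_arm", "payload": {
  "moves": [
    {"translation": [0, 0, 0], "rotation": [0, 0, 0], "claw": 0.88},
    {"translation": [0, 0, 0], "rotation": [0, 0, 0], "claw": 0.88},
    {"translation": [0, 0, 0], "rotation": [0, 0, 0], "claw": 0.88}
  ]
}}

```text
time: 25.43
position: [0.5579, -0.3758, 0.2153]
tool_rot: [[-0.259, -0.002, 0.966], [-0.966, 0.002, -0.259], [-0.002, -1.0, -0.002]]
force: [-0.3, 1.2, 0.0]
grip_width: 0.88
```

>>> {"api": "move_arm", "payload": {
  "moves": [
    {"translation": [0.15, 0, -2], "rotation": [0, 0, 0], "claw": 0.88},
    {"translation": [0, 0, -3], "rotation": [0, 0, 0], "claw": 0.88},
    {"translation": [0, 0, -2], "rotation": [0, 0, 0], "claw": 0.88},
    {"translation": [0, 0, -2], "rotation": [0, 0, 0], "claw": 0.88},
    {"translation": [0, 0, -2], "rotation": [0, 0, 0], "claw": 0.88},
    {"translation": [0, 0, -1.5], "rotation": [0, 0, 0], "claw": 0.88},
    {"translation": [0, 0, -1.2], "rotation": [0, 0, 0], "claw": 0.88},
    {"translation": [0, 0, -0.6], "rotation": [0, 0, 0], "claw": 0.88},
    {"translation": [0, 0, 0], "rotation": [0, 0, 0], "claw": 0.88},
    {"translation": [0, 0, 0], "rotation": [0, 0, 0], "claw": 0.88}
  ]
}}

```text
time: 26.27
position: [0.5603, -0.3763, 0.0741]
tool_rot: [[-0.258, 0.0, 0.966], [-0.966, 0.0, -0.258], [-0.0, -1.0, 0.0]]
force: [0.3, 0.8, 0.9]
grip_width: 0.883
```

>>> {"api": "move_arm", "payload": {
  "moves": [
    {"translation": [0, 0, 0], "rotation": [0, 0, 0], "claw": 0.3},
    {"translation": [0, 0, 0], "rotation": [0, 0, 0], "claw": 0.3},
    {"translation": [0, 0, 0], "rotation": [0, 0, 0], "claw": 0.3},
    {"translation": [0, 0, 0], "rotation": [0, 0, 0], "claw": 0.3},
    {"translation": [0, 0, 0], "rotation": [0, 0, 0], "claw": 0.3},
    {"translation": [0, 0, 0], "rotation": [0, 0, 0], "claw": 0.3}
  ]
}}

```text
time: 26.77
position: [0.5601, -0.3771, 0.0745]
tool_rot: [[-0.259, 0.001, 0.966], [-0.966, -0.001, -0.259], [0.0, -1.0, 0.001]]
force: [-0.9, -0.0, 5.3]
grip_width: 0.619
```

>>> {"api": "move_arm", "payload": {
  "moves": [
    {"translation": [0, 0, 1], "rotation": [0, 0, 0], "claw": 0.3},
    {"translation": [0, 0, 2], "rotation": [0, 0, 0], "claw": 0.3},
    {"translation": [0, 0, 2], "rotation": [0, 0, 0], "claw": 0.3},
    {"translation": [0, 0, 2], "rotation": [0, 0, 0], "claw": 0.3},
    {"translation": [0, 0, 2], "rotation": [0, 0, 0], "claw": 0.3},
    {"translation": [0, 0.8, 1], "rotation": [0, 0, 0.03], "claw": 0.3},
    {"translation": [-0.2, 2, 0], "rotation": [0, 0, 0.04], "claw": 0.3},
    {"translation": [-0.2, 2.5, 0], "rotation": [0, 0, 0.04], "claw": 0.3},
    {"translation": [-0.2, 2.5, 0], "rotation": [0, 0, 0.04], "claw": 0.3},
    {"translation": [-0.2, 2.5, 0], "rotation": [0, 0, 0.04], "claw": 0.3}
  ]
}}

```text
time: 27.6
position: [0.551, -0.2717, 0.1733]
tool_rot: [[-0.068, -0.001, 0.998], [-0.998, 0.001, -0.068], [-0.001, -1.0, -0.001]]
force: [-0.2, 0.4, -1.8]
grip_width: 0.627
```

>>> {"api": "move_arm", "payload": {
  "moves": [
    {"translation": [-0.2, 2.5, 0], "rotation": [0, 0, 0.04], "claw": 0.3},
    {"translation": [-0.2, 2.5, 0], "rotation": [0, 0, 0.04], "claw": 0.3},
    {"translation": [-0.2, 2.5, 0], "rotation": [0, 0, 0.04], "claw": 0.3},
    {"translation": [-0.2, 2.5, 0], "rotation": [0, 0, 0.04], "claw": 0.3},
    {"translation": [-0.2, 2.5, 0], "rotation": [0, 0, 0.04], "claw": 0.3},
    {"translation": [-0.2, 2.5, 0], "rotation": [0, 0, 0.04], "claw": 0.3},
    {"translation": [0, 2, 0], "rotation": [0, 0, 0], "claw": 0.3},
    {"translation": [0, 1, 0], "rotation": [0, 0, 0], "claw": 0.3},
    {"translation": [0, 0.5, 0], "rotation": [0, 0, 0], "claw": 0.3},
    {"translation": [0, 0, 0], "rotation": [0, 0, 0], "claw": 0.3}
  ]
}}

```text
time: 28.43
position: [0.5397, -0.0879, 0.1737]
tool_rot: [[0.169, -0.0, 0.986], [-0.986, 0.0, 0.169], [-0.0, -1.0, -0.0]]
force: [-0.1, 0.4, -2.3]
grip_width: 0.622
```

>>> {"api": "move_arm", "payload": {
  "moves": [
    {"translation": [0, 0, -2], "rotation": [0, 0, 0], "claw": 0.3},
    {"translation": [0, 0, -2], "rotation": [0, 0, 0], "claw": 0.3},
    {"translation": [0, 0, -2], "rotation": [0, 0, 0], "claw": 0.3},
    {"translation": [0, 0, -1], "rotation": [0, 0, 0], "claw": 0.3},
    {"translation": [0, 0, 0], "rotation": [0, 0, 0], "claw": 0.3},
    {"translation": [0, 0, 0], "rotation": [0, 0, 0], "claw": 0.3},
    {"translation": [0, 0, 0], "rotation": [0, 0, 0], "claw": 0.3}
  ]
}}

```text
time: 29.02
position: [0.5405, -0.0897, 0.1046]
tool_rot: [[0.166, 0.002, 0.986], [-0.986, -0.001, 0.166], [0.001, -1.0, 0.002]]
force: [0.3, -0.2, -2.3]
grip_width: 0.622
```

>>> {"api": "move_arm", "payload": {
  "moves": [
    {"translation": [0, 0.1, -0.8], "rotation": [0, 0, 0], "claw": 0.3},
    {"translation": [0, 0, -0.6], "rotation": [0, 0, 0], "claw": 0.3},
    {"translation": [0, 0, -0.3], "rotation": [0, 0, 0], "claw": 0.3},
    {"translation": [0, 0, -0.2], "rotation": [0, 0, 0], "claw": 0.3},
    {"translation": [0, 0, -0.1], "rotation": [0, 0, 0], "claw": 0.3},
    {"translation": [0, 0, 0], "rotation": [0, 0, 0], "claw": 0.3},
    {"translation": [0, 0, 0], "rotation": [0, 0, 0], "claw": 0.3}
  ]
}}

```text
time: 29.6
position: [0.5395, -0.0878, 0.0845]
tool_rot: [[0.167, -0.0, 0.986], [-0.986, 0.0, 0.167], [-0.0, -1.0, -0.0]]
force: [-1.6, 1.2, 4.6]
grip_width: 0.626
```

Contact. Release, rise, and return for the blue jar.

>>> {"api": "move_arm", "payload": {
  "moves": [
    {"translation": [0, 0, 0.05], "rotation": [0, 0, 0], "claw": 0.9},
    {"translation": [0, 0, 0], "rotation": [0, 0, 0], "claw": 0.9},
    {"translation": [0, 0, 0], "rotation": [0, 0, 0], "claw": 0.9},
    {"translation": [0, 0, 0], "rotation": [0, 0, 0], "claw": 0.9},
    {"translation": [0, 0, 1], "rotation": [0, 0, 0], "claw": 0.9},
    {"translation": [0, 0, 3], "rotation": [0, 0, 0], "claw": 0.9},
    {"translation": [0, 0, 4], "rotation": [0, 0, 0], "claw": 0.9},
    {"translation": [0, 0, 4], "rotation": [0, 0, 0], "claw": 0.9},
    {"translation": [0, 0, 1], "rotation": [0, 0, 0], "claw": 0.9},
    {"translation": [0, 0, 0], "rotation": [0, 0, 0], "claw": 0.9}
  ]
}}

```text
time: 30.43
position: [0.5421, -0.0883, 0.2181]
tool_rot: [[0.167, 0.008, 0.986], [-0.986, -0.001, 0.167], [0.002, -1.0, 0.008]]
force: [-0.2, -0.1, -0.6]
grip_width: 0.899
```

>>> {"api": "move_arm", "payload": {
  "moves": [
    {"translation": [-0.8, -2.9, 0], "rotation": [0, 0, -0.043], "claw": 0.88},
    {"translation": [-0.8, -2.9, 0], "rotation": [0, 0, -0.043], "claw": 0.88},
    {"translation": [-0.8, -2.9, 0], "rotation": [0, 0, -0.043], "claw": 0.88},
    {"translation": [-0.8, -2.9, 0], "rotation": [0, 0, -0.043], "claw": 0.88},
    {"translation": [-0.8, -2.9, 0], "rotation": [0, 0, -0.043], "claw": 0.88},
    {"translation": [-0.8, -2.9, 0], "rotation": [0, 0, -0.043], "claw": 0.88},
    {"translation": [-0.9, -2.9, 0], "rotation": [0, 0, -0.043], "claw": 0.88},
    {"translation": [-0.9, -2.9, 0], "rotation": [0, 0, -0.043], "claw": 0.88},
    {"translation": [-0.9, -2.8, 0], "rotation": [0, 0, -0.043], "claw": 0.88},
    {"translation": [-0.9, -2.8, 0], "rotation": [0, 0, -0.043], "claw": 0.88}
  ]
}}

```text
time: 31.27
position: [0.4542, -0.3765, 0.2124]
tool_rot: [[-0.261, -0.003, 0.965], [-0.965, 0.002, -0.261], [-0.001, -1.0, -0.003]]
force: [0.4, -0.3, 0.0]
grip_width: 0.88
```

```bash
python3 chk.py m6 red_jar blue_jar red_pad; python3 -c "
from h import *
print(get_obs()['position'])"
```

```text
side red_jar 0.92 0.118 [ 0.381 -0.016] [0.053 0.053] [225. 113. 156.]
side red_jar 0.56 0.132 [ 0.538 -0.087] [0.054 0.053] [211.   29.5  30. ]
side blue_jar 0.67 0.122 [ 0.457 -0.373] [0.055 0.053] [ 29. 116. 222.]
side red_pad 0.48 0.018 [ 0.539 -0.089] [0.079 0.078] [239.5  22.   15. ]
top red_jar 0.91 0.117 [ 0.383 -0.015] [0.051 0.052] [252. 173. 212.]
top red_jar 0.61 0.131 [ 0.538 -0.086] [0.052 0.052] [242.  51.  46.]
top blue_jar 0.57 0.121 [ 0.456 -0.374] [0.052 0.055] [ 42. 102. 216.]
top red_pad 0.64 0.102 [ 0.533 -0.084] [0.042 0.048] [233.  53.  48.]
[ 0.45647146 -0.37390601  0.21367428]
```

>>> {"api": "move_arm", "payload": {
  "moves": [
    {"translation": [0, 0, -2], "rotation": [0, 0, 0], "claw": 0.88},
    {"translation": [0, 0, -3], "rotation": [0, 0, 0], "claw": 0.88},
    {"translation": [0, 0, -2], "rotation": [0, 0, 0], "claw": 0.88},
    {"translation": [0, 0, -2], "rotation": [0, 0, 0], "claw": 0.88},
    {"translation": [0, 0, -2], "rotation": [0, 0, 0], "claw": 0.88},
    {"translation": [0, 0, -1.5], "rotation": [0, 0, 0], "claw": 0.88},
    {"translation": [0, 0, -1], "rotation": [0, 0, 0], "claw": 0.88},
    {"translation": [0, 0, -0.4], "rotation": [0, 0, 0], "claw": 0.88},
    {"translation": [0, 0, 0], "rotation": [0, 0, 0], "claw": 0.88},
    {"translation": [0, 0, 0], "rotation": [0, 0, 0], "claw": 0.88}
  ]
}}

```text
time: 32.5
position: [0.4563, -0.3758, 0.0758]
tool_rot: [[-0.258, 0.001, 0.966], [-0.966, -0.001, -0.258], [0.0, -1.0, 0.001]]
force: [-0.5, 0.4, -0.6]
grip_width: 0.887
```

>>> {"api": "move_arm", "payload": {
  "moves": [
    {"translation": [0, 0, 0], "rotation": [0, 0, 0], "claw": 0.3},
    {"translation": [0, 0, 0], "rotation": [0, 0, 0], "claw": 0.3},
    {"translation": [0, 0, 0], "rotation": [0, 0, 0], "claw": 0.3},
    {"translation": [0, 0, 0], "rotation": [0, 0, 0], "claw": 0.3},
    {"translation": [0, 0, 0], "rotation": [0, 0, 0], "claw": 0.3},
    {"translation": [0, 0, 0], "rotation": [0, 0, 0], "claw": 0.3}
  ]
}}

```text
time: 33.0
position: [0.4563, -0.3762, 0.0759]
tool_rot: [[-0.259, 0.001, 0.966], [-0.966, -0.001, -0.259], [0.0, -1.0, 0.001]]
force: [-0.2, 0.3, 4.5]
grip_width: 0.624
```

>>> {"api": "move_arm", "payload": {
  "moves": [
    {"translation": [0, 0, 1], "rotation": [0, 0, 0], "claw": 0.3},
    {"translation": [0, 0, 2.5], "rotation": [0, 0, 0], "claw": 0.3},
    {"translation": [0, 0, 3], "rotation": [0, 0, 0], "claw": 0.3},
    {"translation": [0, 0, 3], "rotation": [0, 0, 0], "claw": 0.3},
    {"translation": [0, 0, 3], "rotation": [0, 0, 0], "claw": 0.3},
    {"translation": [0, 0, 2.5], "rotation": [0, 0, 0], "claw": 0.3},
    {"translation": [0, 0.5, 1], "rotation": [0, 0, 0], "claw": 0.3},
    {"translation": [0.4, 2, 0], "rotation": [0, 0, 0.03], "claw": 0.3},
    {"translation": [0.5, 2.5, 0], "rotation": [0, 0, 0.03], "claw": 0.3},
    {"translation": [0.5, 2.5, 0], "rotation": [0, 0, 0.03], "claw": 0.3}
  ]
}}

```text
time: 33.83
position: [0.4689, -0.2996, 0.2347]
tool_rot: [[-0.171, -0.001, 0.985], [-0.985, 0.001, -0.171], [-0.001, -1.0, -0.001]]
force: [-0.6, 1.2, -1.6]
grip_width: 0.627
```

>>> {"api": "move_arm", "payload": {
  "moves": [
    {"translation": [0.5, 2.5, 0], "rotation": [0, 0, 0.03], "claw": 0.3},
    {"translation": [0.5, 2.5, 0], "rotation": [0, 0, 0.03], "claw": 0.3},
    {"translation": [0.5, 2.5, 0], "rotation": [0, 0, 0.03], "claw": 0.3},
    {"translation": [0.5, 2.5, 0], "rotation": [0, 0, 0.03], "claw": 0.3},
    {"translation": [0.5, 2.5, 0], "rotation": [0, 0, 0.03], "claw": 0.3},
    {"translation": [0.5, 2.5, 0], "rotation": [0, 0, 0.03], "claw": 0.3},
    {"translation": [0.5, 2.5, 0], "rotation": [0, 0, 0.03], "claw": 0.3},
    {"translation": [0.5, 2.5, 0], "rotation": [0, 0, 0.03], "claw": 0.3},
    {"translation": [0.5, 2.5, 0], "rotation": [0, 0, 0.03], "claw": 0.3},
    {"translation": [0.5, 2.5, 0], "rotation": [0, 0, 0.03], "claw": 0.3}
  ]
}}

```text
time: 34.67
position: [0.5187, -0.0492, 0.2345]
tool_rot: [[0.129, -0.002, 0.992], [-0.992, 0.0, 0.129], [-0.001, -1.0, -0.002]]
force: [0.6, -0.3, -1.7]
grip_width: 0.629
```

>>> {"api": "move_arm", "payload": {
  "moves": [
    {"translation": [0.4, 2.5, 0], "rotation": [0, 0, 0.03], "claw": 0.3},
    {"translation": [0.3, 1.9, 0], "rotation": [0, 0, 0.01], "claw": 0.3},
    {"translation": [0, 0, 0], "rotation": [0, 0, 0], "claw": 0.3},
    {"translation": [0, 0, 0], "rotation": [0, 0, 0], "claw": 0.3},
    {"translation": [0, 0, 0], "rotation": [0, 0, 0], "claw": 0.3}
  ]
}}

```text
time: 35.08
position: [0.5258, -0.0079, 0.2347]
tool_rot: [[0.166, -0.002, 0.986], [-0.986, -0.001, 0.166], [0.001, -1.0, -0.002]]
force: [-0.8, -0.3, -1.4]
grip_width: 0.625
```

>>> {"api": "move_arm", "payload": {
  "moves": [
    {"translation": [0.1, 0.5, 0], "rotation": [0, 0, 0], "claw": 0.3},
    {"translation": [0, 0, -2], "rotation": [0, 0, 0], "claw": 0.3},
    {"translation": [0, 0, -2.5], "rotation": [0, 0, 0], "claw": 0.3},
    {"translation": [0, 0, -2.5], "rotation": [0, 0, 0], "claw": 0.3},
    {"translation": [0, 0, -2.5], "rotation": [0, 0, 0], "claw": 0.3},
    {"translation": [0, 0, -2], "rotation": [0, 0, 0], "claw": 0.3},
    {"translation": [0, 0, -1.5], "rotation": [0, 0, 0], "claw": 0.3},
    {"translation": [0, 0, 0], "rotation": [0, 0, 0], "claw": 0.3},
    {"translation": [0, 0, 0], "rotation": [0, 0, 0], "claw": 0.3},
    {"translation": [0, 0, 0], "rotation": [0, 0, 0], "claw": 0.3}
  ]
}}

```text
time: 35.92
position: [0.5284, -0.0024, 0.106]
tool_rot: [[0.166, 0.001, 0.986], [-0.986, -0.0, 0.166], [0.0, -1.0, 0.001]]
force: [0.4, 0.2, -1.3]
grip_width: 0.624
```

```bash
python3 chk.py m7 red_jar blue_jar blue_pad; python3 -c "
from h import *
print(get_obs()['position'])
im=cv2.imread('pics/m7side.png'); cv2.imwrite('pics/m7c.png',cv2.resize(im[140:280,250:420],None,fx=4,fy=4))"
```

```text
side red_jar 0.83 0.132 [ 0.538 -0.087] [0.053 0.053] [189.  28.  26.]
side red_jar 0.83 0.118 [ 0.381 -0.017] [0.049 0.051] [219. 109. 151.]
side blue_jar 0.7 0.152 [ 0.531 -0.004] [0.046 0.045] [ 69.5  97.  173. ]
side blue_pad 0.66 0.018 [0.526 0.001] [0.083 0.082] [ 26. 110. 230.]
top red_jar 0.58 0.013 [ 0.508 -0.376] [0.219 0.145] [244. 243. 239.]
top red_jar 0.56 0.131 [ 0.538 -0.094] [0.048 0.036] [170.  33.  29.]
[ 0.52799255 -0.00180592  0.10563555]
```

View pics/m7c.png

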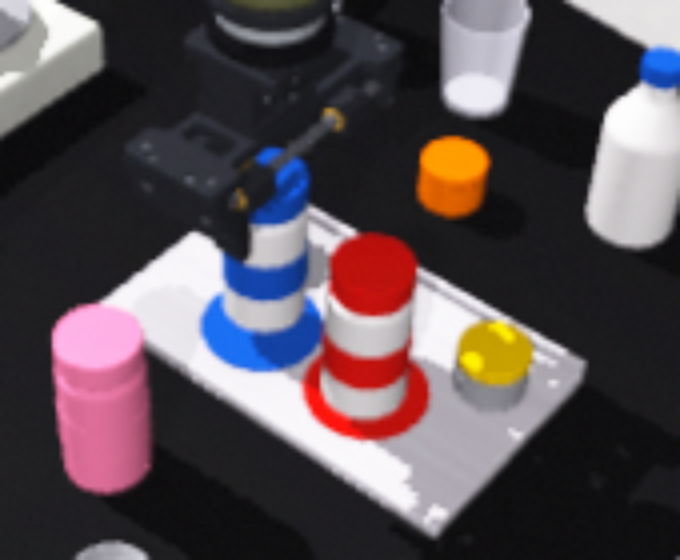

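>>> {"api": "move_arm", "payload": {
  "moves": [
    {"translation": [-0.1, 0, -0.7], "rotation": [0, 0, 0], "claw": 0.3},
    {"translation": [0, 0, -0.6], "rotation": [0, 0, 0], "claw": 0.3},
    {"translation": [0, 0, -0.3], "rotation": [0, 0, 0], "claw": 0.3},
    {"translation": [0, 0, -0.2], "rotation": [0, 0, 0], "claw": 0.3},
    {"translation": [0, 0, -0.15], "rotation": [0, 0, 0], "claw": 0.3},
    {"translation": [0, 0, 0], "rotation": [0, 0, 0], "claw": 0.3},
    {"translation": [0, 0, 0], "rotation": [0, 0, 0], "claw": 0.3}
  ]
}}

```text
time: 36.9
position: [0.5263, -0.0018, 0.0859]
tool_rot: [[0.167, -0.001, 0.986], [-0.986, 0.0, 0.167], [-0.0, -1.0, -0.001]]
force: [-1.1, 0.7, 2.1]
grip_width: 0.627
```

>>> {"api": "move_arm", "payload": {
  "moves": [
    {"translation": [0, 0, 0], "rotation": [0, 0, 0], "claw": 0.9},
    {"translation": [0, 0, 0], "rotation": [0, 0, 0], "claw": 0.9},
    {"translation": [0, 0, 0], "rotation": [0, 0, 0], "claw": 0.9},
    {"translation": [0, 0, 0], "rotation": [0, 0, 0], "claw": 0.9},
    {"translation": [0, 0, 1], "rotation": [0, 0, 0], "claw": 0.9},
    {"translation": [0, 0, 3], "rotation": [0, 0, 0], "claw": 0.9},
    {"translation": [0, 0, 4], "rotation": [0, 0, 0], "claw": 0.9},
    {"translation": [0, 0, 4], "rotation": [0, 0, 0], "claw": 0.9},
    {"translation": [0, 0, 3], "rotation": [0, 0, 0], "claw": 0.9},
    {"translation": [0, 0, 0], "rotation": [0, 0, 0], "claw": 0.9}
  ]
}}

```text
time: 37.73
position: [0.5305, -0.002, 0.2423]
tool_rot: [[0.167, 0.013, 0.986], [-0.986, 0.001, 0.167], [0.001, -1.0, 0.012]]
force: [0.7, -0.4, -0.0]
grip_width: 0.896
```

>>> {"api": "move_arm", "payload": {
  "moves": [
    {"translation": [-1, 3, 0], "rotation": [0, 0, 0], "claw": 0.9},
    {"translation": [-1, 3, 0], "rotation": [0, 0, 0], "claw": 0.9},
    {"translation": [-1, 3, 0], "rotation": [0, 0, 0], "claw": 0.9},
    {"translation": [-1, 3, 0], "rotation": [0, 0, 0], "claw": 0.9},
    {"translation": [-1, 3, 0], "rotation": [0, 0, 0], "claw": 0.9},
    {"translation": [-1, 3, 0], "rotation": [0, 0, 0], "claw": 0.9},
    {"translation": [0, 0, 0], "rotation": [0, 0, 0], "claw": 0.9},
    {"translation": [0, 0, 0], "rotation": [0, 0, 0], "claw": 0.9}
  ]
}}

```text
time: 38.4
position: [0.4658, 0.1801, 0.2357]
tool_rot: [[0.172, -0.001, 0.985], [-0.985, 0.001, 0.172], [-0.001, -1.0, -0.0]]
force: [0.6, 0.1, 0.2]
grip_width: 0.899
```

```bash
python3 chk.py m8 red_jar blue_jar blue_pad red_pad green_tin yellow_tin black_tin balance
```

```text
side red_jar 0.74 0.132 [ 0.538 -0.088] [0.051 0.053] [195.  33.  31.]
side blue_jar 0.75 0.132 [0.524 0.001] [0.051 0.056] [ 32. 114. 195.]
side blue_pad 0.52 0.018 [ 0.528 -0.   ] [0.085 0.083] [ 28. 114. 232.]
side red_pad 0.71 0.019 [ 0.542 -0.089] [0.087 0.081] [193.  23.  15.]
side red_pad 0.6 0.015 [ 0.508 -0.375] [0.223 0.144] [250. 249. 248.]
side green_tin 0.85 0.04 [0.734 0.019] [0.05 0.05] [244. 118.   0.]
side green_tin 0.74 0.1 [0.549 0.373] [0.021 0.03 ] [ 97. 111. 102.]
side yellow_tin 0.9 0.052 [ 0.604 -0.137] [0.05  0.048] [202. 164.   0.]
side balance 0.65 0.063 [0.538 0.383] [0.119 0.122] [179. 182. 181.]
side balance 0.18 0.052 [ 0.605 -0.137] [0.051 0.048] [202. 164.   0.]
top red_jar 0.91 0.131 [ 0.538 -0.086] [0.053 0.052] [176.  35.  32.]
top red_jar 0.68 0.117 [ 0.383 -0.015] [0.051 0.052] [252. 178. 217.]
top blue_jar 0.83 0.131 [ 0.525 -0.001] [0.05  0.052] [ 46. 107. 207.]
top blue_pad 0.84 0.018 [0.521 0.001] [0.073 0.081] [ 48. 110. 221.]
top red_pad 0.7 0.017 [ 0.539 -0.088] [0.077 0.081] [178.   46.   42.5]
top green_tin 0.6 0.038 [0.733 0.019] [0.048 0.046] [252. 153.  51.]
top yellow_tin 0.56 0.05 [ 0.605 -0.138] [0.048 0.047] [186. 156.  44.]
top black_tin 0.59 0.05 [0.578 0.065] [0.048 0.047] [34. 33. 35.]
top black_tin 0.21 0.131 [ 0.525 -0.001] [0.05  0.052] [ 46. 107. 205.]
top balance 0.75 0.06 [0.579 0.403] [0.036 0.067] [244. 245. 239.]
```

View pics/m8side.png

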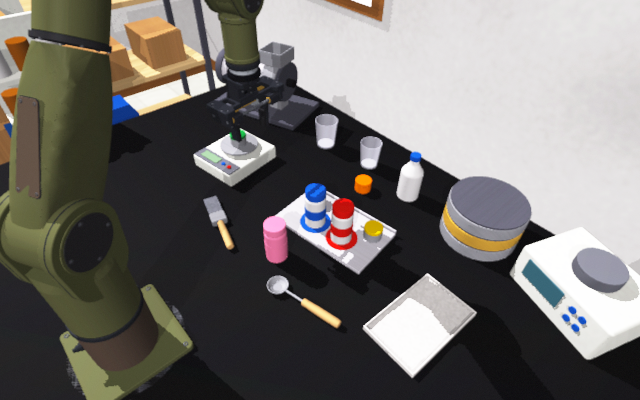

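Both jars stand on their pads (blue 315,207 and red 342,224), the tray is empty, and the tin is on the pan at about (237,138), partly hidden by the raised gripper. I'm handing in.

```bash
python3 -c "
from rig import *
print(sign_off())"
```

```text
the job is handed in; nothing more can be done
None
```

The job is done in the order asked and handed in at about 39 s of robot time. I set both jars upright on the tray. The green-lidded tin then went onto the balance pan and was let go. Last, the red jar and then the blue jar went back onto their own pads.

What the last checks showed:
- **Green tin:** right after release, both cameras put it within about 1–2 mm of the pan's middle, lid up. In the final pictures the raised gripper partly hid it: the side camera saw its top at the same height, and the top camera missed it.
- **Jars:** both stand upright with their tops at the starting height. Each is about 2–3 mm from its pad's middle, though single pad readings differed by up to about 7 mm because the jars cover part of the pads.
- **Other tins:** the yellow and black ones had not moved; the side camera's network missed the black one in the final picture.
- **Look-alikes:** the pink jar and the orange tin had not moved either.
- **Forces:** the highest wrist force I read was about 5 N.

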